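# Cover the egg tin, then hold up one egg with the tongs

## Task

Set the loose steel lid on the open tin of boiled eggs so that it sits seated and level, putting it down rather than dropping it. Then take up the kitchen tongs, close their jaws on the egg standing in the egg cup and lift it; never touch the egg with the gripper itself, and leave everything else standing where it is. Finish while holding: keep the egg still in the tongs at least 9 cm above where it sat, with nothing put down or let go.

Things in the scene. Friction and masses are not known exactly. Their poses are not given: they have to be found in the camera images.
- tin_rim (a point): centre of the mouth of the open upright steel tin, 100 mm across, 75 mm tall, wall 3 mm (bore 94 mm); this point is level with the rim, 75 mm above the shelf; z up. Loose, about 0.8 kg with the eggs inside, which stay below the rim. It stands on the left or the right; the egg cup is on the other side.
- lid_seat (a point): point on the axis of the loose steel lid (0.12 kg) at the underside of its plate, which rests on the tin's rim; 6 mm above the shelf at the start, z up. Plate 110 mm across, 4 mm thick; below it a locating plug 88 mm across, 6 mm deep, which enters the tin's bore with 3 mm play all round; above it a knob.
- lid_knob (a point): middle of the lid's upright round knob, 20 mm across and 28 mm tall, standing on the plate; this point is 24 mm above the lid's lowest face, 18 mm above lid_seat and 14 mm above the plate's upper face.
- tongs_grip (a point): grip point of the steel kitchen tongs lying flat, jaws away from the robot: midway between their two black rubber pads and half-way up, 14 mm above the shelf. x runs along the tongs to the jaws, y across (squeeze along it), z up. About 0.14 kg, 28 mm tall, 210 mm long, balanced near here; hinge 90 mm behind. Pads 48 mm long, 28 mm tall, 51 mm over their outer faces when open.
- tongs_left (a joint): closing angle of each tongs arm: 0 sprung open on a stop, 0.097 with the jaws on the egg (34 mm over the pads), 0.175 shut; both arms move equally. Each pad needs 10 N before the tongs begin to close and 12 N when the jaws meet the egg; about half of any more goes to the jaws. A grip of 6 to 9 N (or 49 to 50 mm wide) carries them open; 20 to 35 N holds the egg.
- tongs_tip (a point): point midway between the two cupped jaws, 95 mm ahead (+x) of tongs_grip and level with it; axes as tongs_grip. The jaws are 26 mm tall (from 14 mm below to 12 mm above this point), reach 17 mm ahead and behind it, and stand 67 mm apart at their nearest while open; the tongs are 93 mm wide there.
- egg_center (a point): middle of the boiled egg, pale, 44 mm across, 58 mm tall, about 0.06 kg, standing on end loosely in the egg cup; this point is 50 mm above the shelf at the start. z up.
- eggcup: white ceramic egg cup on a foot 50 mm across, rim 44 mm across and 29 mm above the shelf, inner floor 22 mm up; origin at the centre of its underside. Loose, about 0.15 kg. It stands on the left or the right; the tin is on the other side.
- jar: bystander: lever-lock glass jar, 92 mm across, 145 mm tall; origin at the centre of its underside
- measuring_cup: bystander: yellow plastic measuring cup, 72 mm across, 65 mm tall, handle towards its +y; origin under its centre
- peg_tin: bystander: small open steel tin of wooden pegs, 76 mm across, about 80 mm tall with the pegs; origin under its centre
- green_tub: bystander: closed green tub 118 x 158 x 80 mm; origin under its centre
- shaker: bystander: glass salt shaker, 37 mm across, 65 mm tall, near the robot; origin under its centre
- spoon: bystander: teaspoon 140 mm long lying on the shelf near the robot
Things that resemble listed ones, but are neither listed nor needed, are in the scene too. Leave any blue look-alike of the part that bears tongs_grip alone.

How it is judged:
By the outcome, as a careful person would: the job done as asked, in the order asked, and still so for the second after the job is handed in, while the arm keeps its last pose, push and grip.
It also fails if it takes over 64 s, if anything falls off the work surface, if the arm or the gripper's body presses on something with over 40 N, if the wrist force passes 120 N, or if a joint passes its speed limit or range.

## Robot

A 6-joint arm with a two-finger parallel gripper is mounted at the origin on the work surface. World frame = base frame: x ahead of the robot, y to its left, z up, the work surface at z = 0. Lengths are in m, angles in rad, forces in N, time in s.
With the tool pointing down it reaches from about 0.425 to 0.95 m from the base axis. Payload 3.5 kg.
Tool frame: the origin (TCP) lies midway between the tips of the shut fingers; the grasp point (between the pads) lies 19 mm behind it; x points along the fingers, y is the direction in which the jaws open and shut, and the axes are right-handed (so a half turn about x gives the same grasp; the last joint's range is limited). The gripper opens to 85 mm and grips with 20 to 120 N. Pads are 22 mm wide; open, the fingers measure 114 mm over their backs; the gripper's body (76 mm by 85 mm) begins 54 mm behind the grasp point. The pads swing forward as they close: fully open they stand 13 mm farther back than shut.
Start: joints at [-1.421, 0.286, 1.577, -0, 1.279, -0.15], TCP at [0.199, -0.645, 0.231] pointing down, gripper open.
Joint ranges: [-2.77, 2.77], [-0.9, 2.22], [0.21, 2.48], [-1.53, 4.67], [0.24, 2.81], [-2.84, 2.84]. Speed limits (rad/s): [2.79, 2.79, 3.14, 3.14, 3.14, 3.14].

## Interface

Orientations are given as a unit quaternion [x, y, z, w].
In Python, from plant import sensors, optics, ctrl gives the robot as it stands.
- The arm moves only by the tool arm_command, never from a script. Its argument "increments" is a list that holds one entry, the list of rows, each a list of 4 numbers: the shift along the tool's x, y, z in cm, then the turn about the tool's x in rad. A call has 1 to 20 rows; each row shifts and turns the commanded pose from where the row before left it, along the tool's axes as they then stand; what a row does not reach is not made up. A row lasts 1/8 s, in which the tool goes at most 62.5 mm and 10.7 degrees, less where a joint would pass 70% of its speed; a pose out of reach is approached as far as the arm can. A call with a gripper value outside its range is refused whole. "grip" is the finger opening in cm, from 0 to 8.54, set as the call begins (left out, the last holds). The fingers move at their own pace and stop on an object; "grip_force" is the grip in N (left out, the last holds). Time passes only in rows, so rows that do not move let the fingers close. It gives the time, the measured TCP pose, the force and the opening at its end, in the units of the state.
- sensors.get_state(): the state, without advancing time (a new reading comes with each control period).
- optics.read_camera(name): name is "side" or "top"; returns the picture (420x560x3 uint8, blue, green, red); there is no depth.
- optics.camera_model(name): a dict with "camera_matrix" (3x3 intrinsics, pixels), "world_from_camera" (4x4, takes a point from camera to world coordinates). Camera axes: x right, y up, looking along -z (the intrinsics and any distortion apply to the point x, -y, -z); pixel columns grow to the right and rows downward; lengths in m; the calibration is good to about 2 mm. A picture is of the moment at which its call begins. camera_model takes no time and is no camera call.
- ctrl.sign_off(): hands the job in, once; it reports no verdict.
Trained networks look in the newest picture that a camera, given by its name, has taken for a name from the list of things; names that differ only in an ending like _2 or _b are one class to them, and where a whole thing is asked for, a point or a joint stands for the part that bears it (a point fixed in the world has none). Each returns a list of dicts, best first, with "conf" (0 to 1); they miss things now and then, are a little off and sometimes report something else, mostly with a low value. They report only what shows in the picture. A call takes as long as a camera call. They do not tell look-alikes from the thing itself.
- optics.boxes_of(camera, query): "at" ([row, column] in pixels, amid what is visible of it).
- optics.place_of(camera, query): "at" ([row, column] in pixels: a listed point, or the origin of a listed thing).
The state is a dict: "time": time; "qpos": joint angles; "dq": joint speeds; "joint_efforts": joint torques, N m; "eef_pos": TCP position; "tcp_rot": TCP orientation; "contact_force": force on the tool from outside, world axes, zero at the start; "wrist_torque": the same for the moment, N m; "opening": opening from 0.0 (shut) to 1.0 (fully open).
Only numpy, scipy, OpenCV 4.12 (cv2) and the standard library are available. Lean on these libraries where they do the work, as an engineer would, in place of code of your own. Each camera call takes 0.05 s, during which the arm holds its last target.

## Working session

There is one attempt and no reset: what is moved stays moved. The work goes in short steps, Python scripts to look and compute and a tool call to move; the robot and the scene stay as the last step left them, time stands still between calls to the robot, and variables do not carry over. Pictures are saved under pics/ and viewed, and the job is handed in when it is done.

Besides the shell and the picture viewer there is one more tool, called after ">>>" by a JSON object that holds its "op" and its "data". arm_command: Moves the arm, as the interface text tells. Its arguments: {"type":"object","properties":{"increments":{"type":"array","items":{"type":"array","items":{"type":"array","items":{"type":"number"}}}},"grip":{"type":"number"},"grip_force":{"type":"number"}},"required":["increments"]}

```bash
ls; mkdir -p pics; python3 - <<'E'
from plant import sensors, optics, ctrl
import cv2
for n in ("side","top"):
    im=optics.read_camera(n); cv2.imwrite(f"pics/{n}0.png",im)
    print(n,optics.camera_model(n))
    for q in ["tin_rim","lid_seat","lid_knob","tongs_grip","tongs_tip","egg_center","eggcup","jar","measuring_cup","peg_tin","green_tub","shaker","spoon"]:
        r=optics.place_of(n,q)
        print(n,q,[([round(v) for v in d["at"]],round(d["conf"],2)) for d in r[:4]])
print(sensors.get_state())
E
```

```text
pics
side {'camera_matrix': array([[512.61096406,   0.        , 273.7222281 ],
       [  0.        , 512.61096406, 211.85971448],
       [  0.        ,   0.        ,   1.        ]]), 'world_from_camera': array([[-9.15701205e-01,  2.47465106e-01, -3.16626476e-01,
         1.10333583e-01],
       [-4.01858950e-01, -5.65513365e-01,  7.20211093e-01,
         9.02722054e-01],
       [-8.29389350e-04,  7.86737349e-01,  6.17287337e-01,
         8.52338516e-01],
       [ 0.00000000e+00,  0.00000000e+00,  0.00000000e+00,
         1.00000000e+00]])}
side tin_rim [([145, 289], 0.94), ([302, 220], 0.22)]
side lid_seat [([262, 268], 0.6)]
side lid_knob [([257, 268], 0.68), ([251, 309], 0.58)]
side tongs_grip [([210, 285], 0.95), ([386, 358], 0.63)]
side tongs_tip [([200, 254], 0.84)]
side egg_center [([304, 216], 0.66)]
side eggcup [([211, 286], 0.59), ([320, 222], 0.58)]
side jar [([242, 166], 0.95)]
side measuring_cup [([218, 194], 0.84)]
side peg_tin [([192, 217], 0.97)]
side green_tub [([162, 244], 0.73)]
side shaker [([250, 307], 0.83)]
side spoon [([148, 288], 0.75), ([319, 222], 0.73), ([2
[... 926 characters left out ...]
0], 0.84)]
{'time': 1.4, 'qpos': array([-1.42099029e+00,  2.86280926e-01,  1.57669012e+00,  6.06006142e-06,
        1.27856644e+00, -1.49984239e-01]), 'dq': array([-8.08996028e-04, -1.90227060e-05,  9.75689450e-04,  1.16587236e-03,
        1.21753294e-03, -5.13198533e-04]), 'joint_efforts': array([ 3.95956140e-04, -4.05951369e+01, -2.92932379e+01, -1.30863418e-04,
        6.04540073e-04,  9.79336249e-06]), 'eef_pos': array([ 0.19938057, -0.64488055,  0.23134295]), 'tcp_rot': array([ 0.69917995,  0.10557529, -0.69917585,  0.10561429]), 'contact_force': array([ 0.46662244, -0.30854011, -0.39538618]), 'wrist_torque': array([-0.00375405, -0.0152936 ,  0.03555833]), 'opening': 1.0010582112362127}
```

View pics/side0.png

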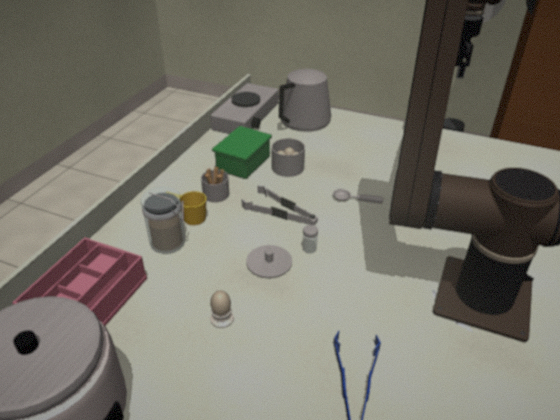

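View pics/top0.png

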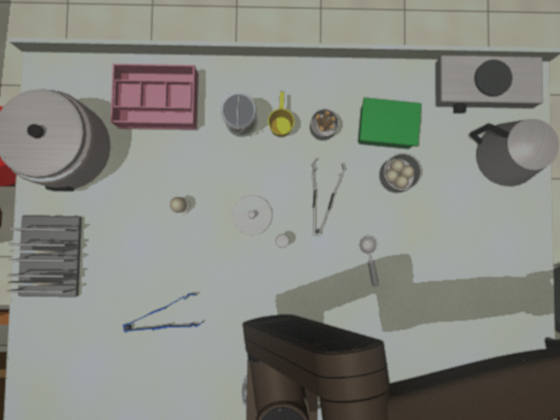

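The two pictures show these candidates:
- **Lid:** grey lid at top (214,251). The pot lid at (131,37) is far too big.
- **Tin:** open tin with eggs at top (172,399). The peg tin at (124,322) holds pegs.
- **Tongs:** steel with black pads at top (198,323). The blue pair at (321,158) is the look-alike.
- **Egg in cup:** top (205,179). The eggs in the tin are not wanted.

Next I'll take close crops to check these choices.

```bash
cat > h.py <<'E'
import numpy as np, cv2
from plant import sensors, optics, ctrl
from scipy.spatial.transform import Rotation as R
def ray(n,rc):
    m=optics.camera_model(n);K=m["camera_matrix"];T=m["world_from_camera"]
    d=np.linalg.inv(K)@[rc[1],rc[0],1]; d=T[:3,:3]@[d[0],-d[1],-d[2]]
    return T[:3,3],d/np.linalg.norm(d)
def onz(n,rc,z):
    o,d=ray(n,rc); return o+d*(z-o[2])/d[2]
def proj(n,p):
    m=optics.camera_model(n);K=m["camera_matrix"];T=np.linalg.inv(m["world_from_camera"])
    c=T[:3,:3]@p+T[:3,3]; q=K@[c[0],-c[1],-c[2]]; return q[1]/q[2],q[0]/q[2]
def st():
    s=sensors.get_state(); return s
def crop(n,im,r0,r1,c0,c1,k,name,pts=()):
    o=cv2.resize(im[r0:r1,c0:c1],None,fx=k,fy=k,interpolation=cv2.INTER_CUBIC)
    for p in pts:
        r,c=proj(n,np.array(p)); cv2.drawMarker(o,(int((c+.5-c0)*k),int((r+.5-r0)*k)),(0,0,255),0,9,1)
    cv2.imwrite("pics/"+name,o)
E
python3 - <<'E'
from h import *
H={"tin_rim":.075,"lid_seat":.006,"lid_knob":.024,"tongs_grip":.014,"tongs_tip":.014,"egg_center":.05,"eggcup":0.,"jar":0.,"measuring_cup":0,"peg_tin":0,"green_tub":0,"shaker":0}
for n in ("side","top"):
    im=cv2.imread(f"pics/{n}0.png")
    optics.read_camera(n)
    for q,z in H.items():
        for d in optics.place_of(n,q)[:3]:
            print(n,q,np.round(d["at"],1),round(d["conf"],2),np.round(onz(n,d["at"],z)*1000))
im=cv2.imread("pics/top0.png"); crop("top",im,95,255,165,425,3,"top0c.png")
im=cv2.imread("pics/side0.png"); crop("side",im,130,340,180,340,3,"side0c.png")
E
```

```text
side tin_rim [148.6 290.1] 0.95 [ 585. -297.   75.]
side tin_rim [218.4 192. ] 0.55 [680.  98.  75.]
side lid_seat [262.5 269.1] 0.94 [476.  98.   6.]
side lid_knob [255.7 272.2] 0.58 [471.  91.  24.]
side tongs_grip [382.4 357. ] 0.98 [192. 333.  14.]
side tongs_grip [208.8 287.2] 0.83 [ 513. -102.   14.]
side tongs_tip [198.  252.8] 0.66 [ 618. -109.   14.]
side tongs_tip [319.8 219.5] 0.33 [497. 305.  14.]
side egg_center [301.3 219.6] 0.96 [504. 287.  50.]
side eggcup [319.8 225.6] 0.5 [492. 289.   0.]
side jar [240.  166.7] 0.63 [748. 121.  -0.]
side peg_tin [193.8 215.4] 0.92 [ 731. -101.    0.]
side green_tub [162.5 242.5] 0.68 [ 734. -278.    0.]
side shaker [249.2 310.4] 0.92 [405.   9.   0.]
side shaker [193.4 217.4] 0.69 [ 727. -105.    0.]
top tin_rim [171.9 402.5] 0.83 [ 596. -311.   75.]
top lid_seat [214.4 250. ] 0.85 [481.  96.   6.]
top lid_knob [215.4 251.1] 0.95 [478.  92.  24.]
top tongs_grip [317.8 161.8] 0.72 [196. 329.  14.]
top tongs_grip [199.2 319.8] 0.57 [526. -96.  14.]
top tongs_tip [164.8 330.5] 0.86 [ 622. -125.   14.]
top tongs_tip [309.4 193.6] 0.62 [220. 243.  14.]
top egg_center [204.5 180.4] 0.71 [502. 280.  50.]
top eggcup [204.5 179.9] 0.57 [506. 292.   0.]
top jar [120.6 240.5] 0.89 [746. 128.  -0.]
top jar [128.1 280.5] 0.21 [726.  15.   0.]
top measuring_cup [131.2 281.1] 0.91 [718.  14.   0.]
top peg_tin [125.1 324.7] 0.84 [ 737. -109.    0.]
top green_tub [196.2 324.5] 0.68 [ 536. -110.    0.]
top green_tub [131.7 383.7] 0.57 [ 721. -275.    0.]
```

View pics/top0c.png

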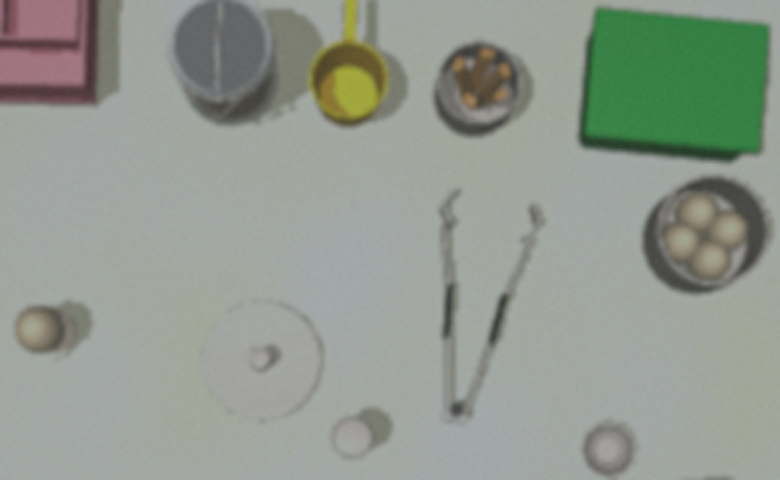

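View pics/side0c.png

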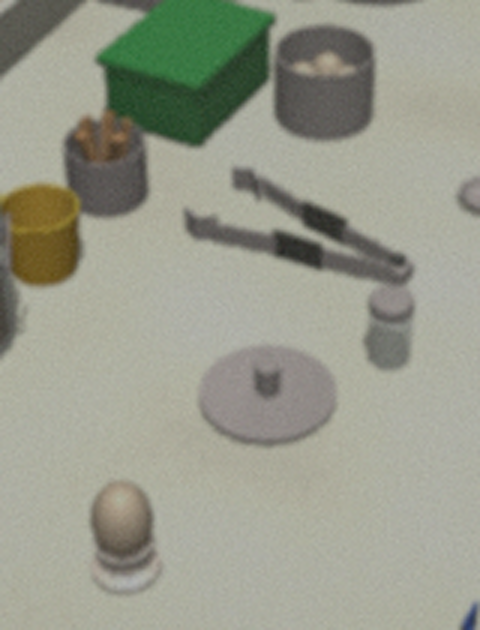

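```bash
python3 - <<'E'
from h import *
t=np.mean([optics.read_camera("top").astype(float) for _ in range(4)],0)
s=np.mean([optics.read_camera("side").astype(float) for _ in range(4)],0)
np.save("t.npy",t);np.save("s.npy",s)
t=t.astype(np.uint8);s=s.astype(np.uint8)
a=cv2.resize(t[148:198,375:425],None,fx=8,fy=8,interpolation=3)
b=cv2.resize(s[135:185,262:312],None,fx=8,fy=8,interpolation=3)
c=cv2.resize(t[190:240,228:278],None,fx=6,fy=6,interpolation=3)
d=cv2.resize(s[235:285,242:292],None,fx=6,fy=6,interpolation=3)
cv2.imwrite("pics/tin.png",np.hstack([a,b]));
cv2.imwrite("pics/lid.png",np.hstack([c,d]));
E
```

```text
(no output)
```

View pics/tin.png

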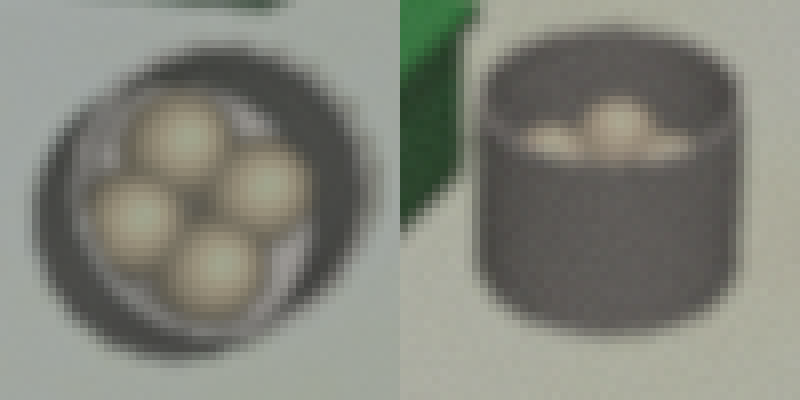

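View pics/lid.png

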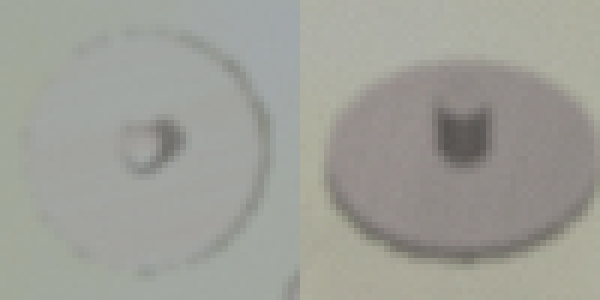

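```bash
cat > fit.py <<'E'
from h import *
from scipy.ndimage import map_coordinates, gaussian_filter
from scipy.optimize import minimize
def hull(n,x,y,discs):
    a=np.linspace(0,2*np.pi,180,endpoint=False); P=[]
    for r,z in discs:
        for t in a: P.append(proj(n,np.array([x+r*np.cos(t),y+r*np.sin(t),z])))
    return cv2.convexHull(np.array(P,np.float32))[:,0].astype(float)
def score(n,im,x,y,discs,mask=None):
    h=hull(n,x,y,discs); L=np.vstack([h,h[:1]])
    pts=[];nr=[]
    for a,b in zip(L[:-1],L[1:]):
        l=np.linalg.norm(b-a)
        if l<1e-6: continue
        k=max(1,int(l/0.5)); u=(np.arange(k)+.5)/k
        t=(b-a)/l
        pts+=list(a+np.outer(u,b-a)); nr+=[[t[1],-t[0]]]*k
    pts=np.array(pts);nr=np.array(nr); c=h.mean(0)
    sg=np.sign(((pts-c)*nr).sum(1)); nr=nr*sg[:,None]
    if mask is not None:
        m=mask(pts-c); pts=pts[m];nr=nr[m]
    o=0
    for ch in range(3):
        f=lambda d: map_coordinates(im[...,ch],(pts+d*nr).T,order=1)
        o=o+np.abs(f(1.)-f(-1.)).clip(0,60)
    return o.mean()
def fit(n,im,x0,y0,discs,mask=None,rg=.012):
    im=gaussian_filter(im,(0.7,0.7,0))
    for step in (.003,.001,.0003):
        g=[(score(n,im,x0+i*step,y0+j*step,discs,mask),x0+i*step,y0+j*step) for i in range(-4,5) for j in range(-4,5)]
        s,x0,y0=max(g)
    return round(s,1),round(x0*1000,1),round(y0*1000,1)
E
python3 - <<'E'
from fit import *
t=np.load("t.npy");s=np.load("s.npy")
tin=[(.05,0),(.05,.075)]
print("tin side",fit("side",s,.588,-.3,tin))
print("tin top ll",fit("top",t,.590,-.305,tin,lambda d:(d[:,0]-d[:,1])>-2))
print("tin top",fit("top",t,.590,-.305,tin))
lid=[(.055,.006),(.055,.010)]
print("lid side",fit("side",s,.478,.095,lid)); print("lid top",fit("top",t,.478,.093,lid))
egg=[(.025,0)]
a=np.linspace(-1,1,21)*.97
egg=[(.022*np.sqrt(1-u*u),.05+.029*u) for u in a]
print("egg side up",fit("side",s,.503,.285,egg,lambda d:d[:,0]<3)); print("egg top",fit("top",t,.503,.284,egg,lambda d:d[:,1]<0))
print("egg top all",fit("top",t,.503,.284,egg))
E
```

```text
Traceback (most recent call last):
  File "fit.py", line 30, in fit
    g=[(score(n,im,x0+i*step,y0+j*step,discs,mask),x0+i*step,y0+j*step) for i in range(-4,5) for j in range(-4,5)]
        ~~~~~^^^^^^^^^^^^^^^^^^^^^^^^^^^^^^^^^^^^^
  File "fit.py", line 10, in score
    h=hull(n,x,y,discs); L=np.vstack([h,h[:1]])
  File "fit.py", line 7, in hull
    for t in a: P.append(proj(n,np.array([x+r*np.cos(t),y+r*np.sin(t),z])))
                         ~~~~^^^^^^^^^^^^^^^^^^^^^^^^^^^^^^^^^^^^^^^^^^^^^
  File "h.py", line 11, in proj
    m=optics.camera_model(n);K=m["camera_matrix"];T=np.linalg.inv(m["world_from_camera"])
ValueError: time passes only in moves, steps and waits
```

```bash
python3 - <<'E'
from h import *
t=np.load("t.npy").astype(np.uint8)
for rc,z in (((214.7,251.9),.01),((190+148/6-.5,228+141/6-.5),.038)): print(np.round(onz("top",rc,z)*1000,1))
s=np.load("s.npy")
for rc,z in (((235+113/6-.5,242+162/6-.5),.038),): print(np.round(onz("side",rc,z)*1000,1))
S=st(); print(S["time"],S["eef_pos"]); print(np.round(R.from_quat(S["tcp_rot"]).as_matrix(),3))
a=cv2.resize(t[150:242,295:365],None,fx=6,fy=6,interpolation=3)
ss=s.astype(np.uint8)
b=cv2.resize(ss[178:230,235:325],None,fx=6,fy=6,interpolation=3)
cv2.imwrite("pics/tongs_t.png",a);cv2.imwrite("pics/tongs_s.png",b)
E
```

```text
[480.4  90.5  10. ]
[479.9  91.4  38. ]
[476.2 101.   38. ]
3.1 [ 0.19936021 -0.64485963  0.23131533]
[[-0.     0.295 -0.955]
 [ 0.    -0.955 -0.295]
 [-1.    -0.     0.   ]]
```

View pics/tongs_t.png

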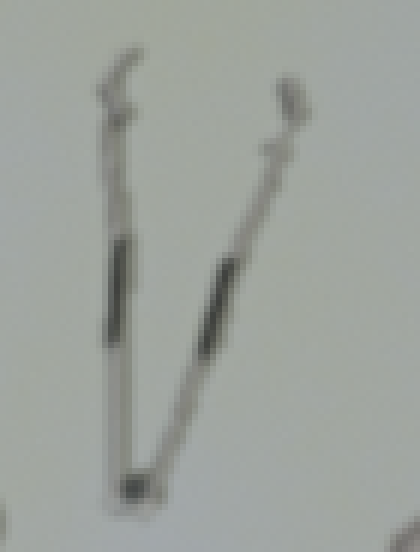

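View pics/tongs_s.png

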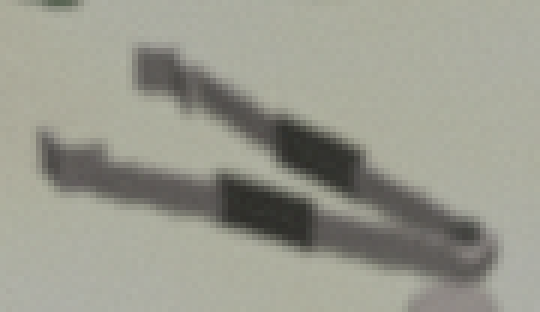

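>>> {"op": "arm_command", "data": {"increments": [[[0, -1.07, -4.72, 0], [0, -1.07, -4.72, 0], [0, -1.07, -4.72, 0], [0, -1.07, -4.72, 0], [0, -1.07, -4.72, 0], [0, -1.07, -4.72, 0], [0, -4.3, -2.97, 0], [0, -4.3, -2.97, 0], [0, -4.3, -2.97, 0], [0, -4.3, -2.97, 0], [0, -4.3, -2.97, 0], [0, -4.3, -2.97, 0], [0, -4.3, -2.97, 0]]], "grip": 6.0}}

```text
time: 4.72
eef_pos: [0.5611, -0.1493, 0.2316]
tcp_rot: [0.699, 0.105, -0.699, 0.106]
contact_force: [0.0, -0.3, 0.2]
opening: 0.706
```

Going to hover above the knob.

>>> {"op": "arm_command", "data": {"increments": [[[1.5, -4.25, 0.1, 0], [1.5, -4.25, 0.1, 0], [1.5, -4.25, 0.1, 0], [1.5, -4.25, 0.1, 0], [2, -4.25, 0.1, 0], [2, -4.35, 0.1, 0], [3, 0, 0, 0], [0, 0, 0, 0], [0, 0, 0, 0]]]}}

```text
time: 5.85
eef_pos: [0.4803, 0.0916, 0.1024]
tcp_rot: [0.7, 0.105, -0.699, 0.106]
contact_force: [0.5, -0.5, 0.1]
opening: 0.701
```

```bash
cat > look.py <<'E'
from h import *
import sys
tag=sys.argv[1]; S=st(); p=S["eef_pos"]; print(S["time"],np.round(p*1000,1),round(S["opening"],3),S["contact_force"].round(2),S["qpos"].round(2))
r0,r1,c0,c1,k=map(int,sys.argv[2:7]); r2,r3,c2,c3,k2=map(int,sys.argv[7:12])
for n,a in(("top",(r0,r1,c0,c1,k)),("side",(r2,r3,c2,c3,k2))):
    im=optics.read_camera(n); cv2.imwrite(f"pics/{tag}_{n}_full.png",im)
    crop(n,im,*a,f"{tag}_{n}.png",[p])
print(proj("top",p),proj("side",p))
E
python3 look.py hov 170 260 200 310 7 190 300 200 340 5
```

```text
5.85 [480.3  91.6 102.4] 0.701 [ 0.47 -0.47  0.14] [-0.02  0.02  2.13 -0.    0.99  1.25]
(np.float64(212.29902169095433), np.float64(249.5473472928335)) (np.float64(229.34072448052288), np.float64(268.35504031803913))
```

View pics/hov_top.png

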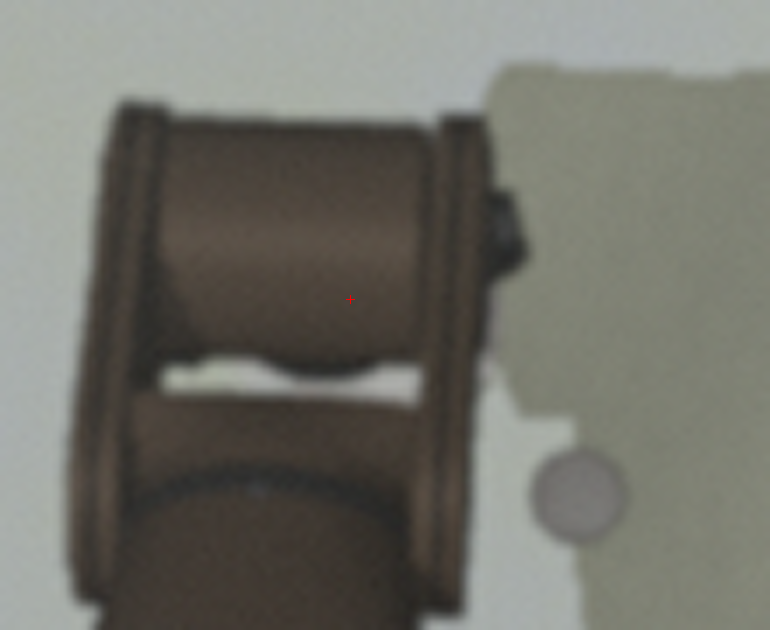

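View pics/hov_side.png

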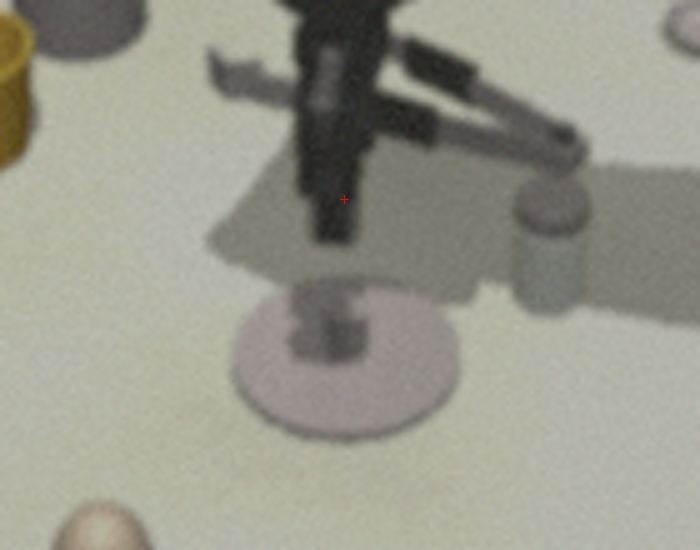

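```bash
python3 - <<'E'
from h import *
p=np.array([.4803,.0916,.1024]);y=np.array([.295,-.955,0])
for d in(.03,.037,.0445):
  for z in(0.0,.006,.01): print(d,z,np.round(proj("side",p-y*d+[0,0,z]),1))
print(proj("side",np.array([.479,.0935,.038])),proj("side",np.array([.480,.091,.01])))
E
```

```text
0.03 0.0 [238.  266.7]
0.03 0.006 [235.9 266.7]
0.03 0.01 [234.6 266.7]
0.037 0.0 [240.  266.3]
0.037 0.006 [238.  266.3]
0.037 0.01 [236.6 266.3]
0.0445 0.0 [242.3 265.9]
0.0445 0.006 [240.2 265.9]
0.0445 0.01 [238.9 265.8]
(np.float64(251.00736122481842), np.float64(268.7250823051777)) (np.float64(258.93210179843965), np.float64(268.8515123147099))
```

>>> {"op": "arm_command", "data": {"increments": [[[2, 0, 0, 0], [2, 0, 0, 0], [2, 0, 0, 0], [1.5, 0, 0, 0], [0.8, 0, 0, 0], [0.5, 0, 0, 0], [0, 0, 0, 0]]]}}

```text
time: 6.82
eef_pos: [0.4796, 0.0919, 0.0134]
tcp_rot: [0.699, 0.106, -0.699, 0.106]
contact_force: [0.3, -0.5, 0.7]
opening: 0.704
```

```bash
python3 look.py low 170 260 200 310 5 190 300 200 340 5
```

```text
6.825 [479.6  91.9  13.4] 0.704 [ 0.3  -0.53  0.68] [-0.02  0.18  2.16  0.    0.8   1.25]
(np.float64(214.92566914382994), np.float64(251.33723173782784)) (np.float64(258.1627158802966), np.float64(268.8663526529564))
```

View pics/low_side.png

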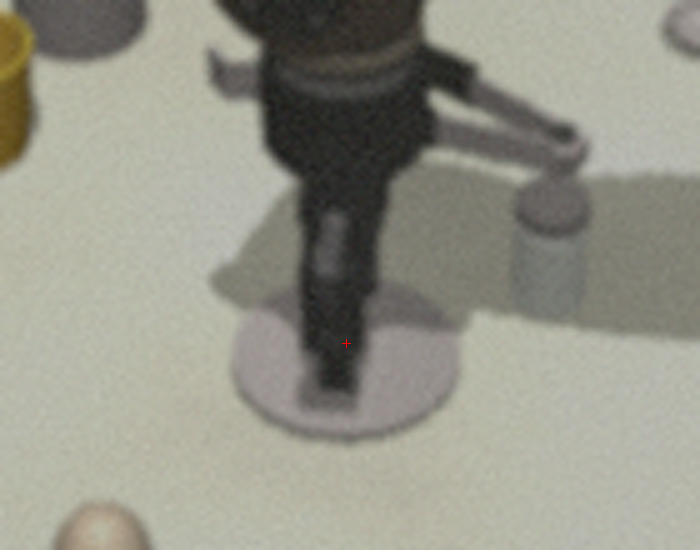

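The fingers straddle the knob, with the near finger at side (265,267) and the lid centred at column 269. Closing now.

>>> {"op": "arm_command", "data": {"increments": [[[0, 0, 0, 0], [0, 0, 0, 0], [0, 0, 0, 0], [0, 0, 0, 0], [0, 0, 0, 0], [0, 0, 0, 0]]], "grip": 0.5, "grip_force": 50}}

```text
time: 7.68
eef_pos: [0.4798, 0.0919, 0.0138]
tcp_rot: [0.699, 0.106, -0.699, 0.106]
contact_force: [-1.3, 0.7, 5.4]
opening: 0.214
```

>>> {"op": "arm_command", "data": {"increments": [[[-1, 0, 0, 0], [-2, 0, 0, 0], [-3, 0, 0, 0], [-4, 0, 0, 0], [-3, 0, 0, 0], [-1, 0, 0, 0], [0, 0, 0, 0]]]}}

```text
time: 8.55
eef_pos: [0.4791, 0.0919, 0.1531]
tcp_rot: [0.699, 0.106, -0.699, 0.106]
contact_force: [0.8, 0.1, -2.6]
opening: 0.213
```

```bash
python3 look.py up 170 260 200 310 5 160 300 200 340 5
```

```text
8.55 [479.1  91.9 153.1] 0.213 [ 0.77  0.05 -2.57] [-0.02 -0.05  2.1   0.    1.1   1.25]
(np.float64(211.28189487922486), np.float64(248.2129913279873)) (np.float64(212.01272919863254), np.float64(268.612891563776))
```

View pics/up_side.png

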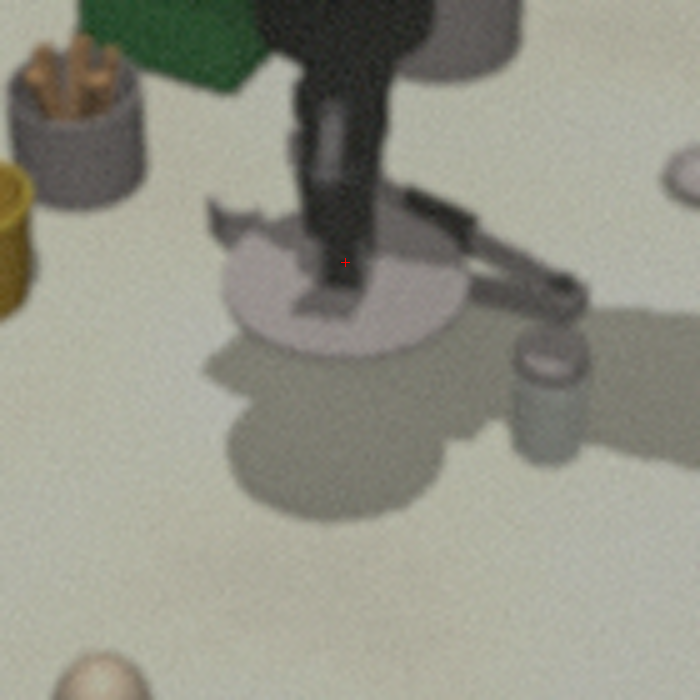

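>>> {"op": "arm_command", "data": {"increments": [[[0, 2, 0, 0], [0, 4, 0.1, 0], [0, 4.6, 0.1, 0], [0, 4.6, 0.1, 0], [0, 4.6, 0.1, 0], [0, 4.6, 0.1, 0], [0, 4.6, 0, 0], [0, 4.6, 0, 0], [0, 4.2, 0, 0], [0, 2.5, 0, 0], [0, 1.5, 0, 0], [2, 0, 0, 0], [2, 0, 0, 0], [0.5, 0, 0, 0], [0, 0, 0, 0]]]}}

```text
time: 10.52
eef_pos: [0.5975, -0.3079, 0.1071]
tcp_rot: [-0.699, -0.106, 0.7, -0.105]
contact_force: [-0.2, 0.0, -0.8]
opening: 0.218
```

```bash
python3 look.py tin1 130 220 350 460 5 100 200 230 350 6
```

```text
10.525 [ 597.5 -307.9  107.1] 0.218 [-0.16  0.01 -0.82] [-0.63  0.4   1.67  0.    1.07  0.64]
(np.float64(169.5133158260976), np.float64(404.3065529246058)) (np.float64(136.35841292497773), np.float64(287.85114244630245))
```

View pics/tin1_side.png

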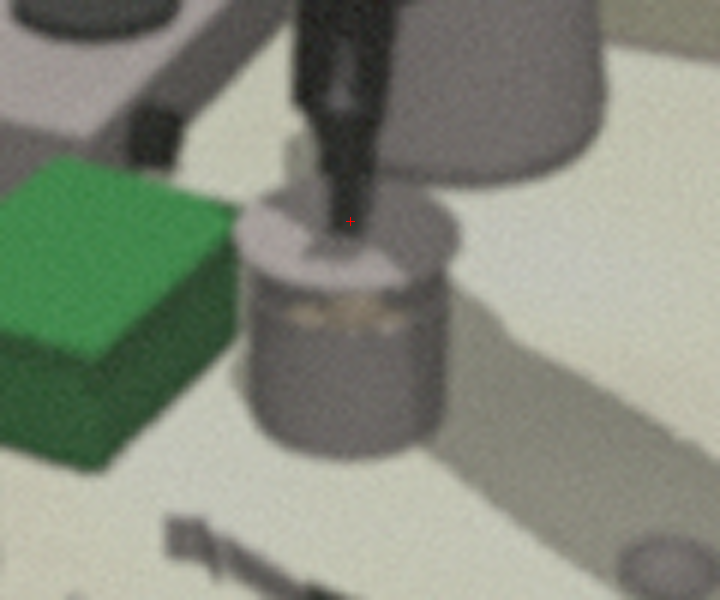

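View pics/tin1_top.png

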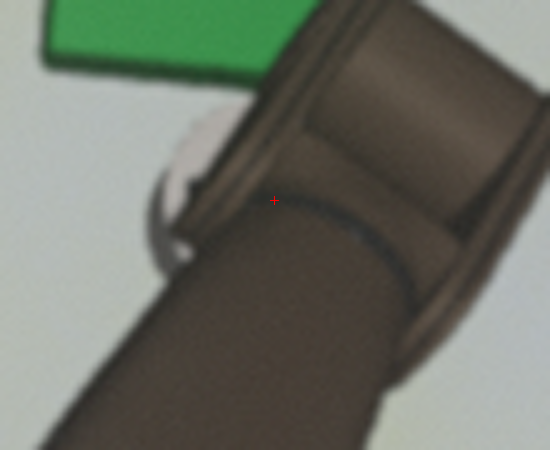

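```bash
python3 - <<'E'
s=open("fit.py").read()
s=s.replace("""    for r,z in discs:
        for t in a: P.append(proj(n,np.array([x+r*np.cos(t),y+r*np.sin(t),z])))
    return""","""    P=np.vstack([np.c_[x+r*np.cos(a),y+r*np.sin(a),0*a+z] for r,z in discs])
    P=projm(n,P)
    return""")
s=s.replace("def hull","""def projm(n,P):
    m=CM[n];T=np.linalg.inv(m["world_from_camera"]);c=P@T[:3,:3].T+T[:3,3]
    q=(c*[1,-1,-1])@m["camera_matrix"].T; return np.c_[q[:,1]/q[:,2],q[:,0]/q[:,2]]
def hull""")
open("fit.py","w").write(s)
E
cat > f2.py <<'E'
from fit import *
S=st();p=S["eef_pos"]; z=p[2]-.0078; print(p)
s=np.mean([optics.read_camera("side").astype(float) for _ in range(4)],0)
t=np.mean([optics.read_camera("top").astype(float) for _ in range(3)],0)
lid=[(.055,z),(.055,z+.004)]
s0=np.load("s.npy");t0=np.load("t.npy");tin=[(.05,0),(.05,.075)]
print("tin0",fit("side",s0,.597,-.307,tin))
print("tin now lower half",fit("side",s,.597,-.307,tin,lambda d:d[:,0]>0))
print("tin0 lower half",fit("side",s0,.597,-.307,tin,lambda d:d[:,0]>0))
print("lid front",fit("side",s,p[0],p[1],lid,lambda d:d[:,0]>-2))
print("lid wide",fit("side",s,p[0],p[1],lid,lambda d:d[:,0]>-12))
print("lid right/left",fit("side",s,p[0],p[1],lid,lambda d:abs(d[:,1])>9))
print("lid top left",fit("top",t,p[0],p[1],lid,lambda d:(d[:,1]<-5)&(d[:,0]<5)))
print("tin top left",fit("top",t,p[0],p[1],tin,lambda d:(d[:,1]<-5)&(d[:,0]<5)))
np.save("s2.npy",s)
E
python3 f2.py
```

```text
[ 0.59848937 -0.30877013  0.10900573]
tin0 (np.float64(129.0), 596.0, -306.7)
tin now lower half (np.float64(129.4), 598.0, -309.7)
tin0 lower half (np.float64(151.3), 598.0, -310.3)
lid front (np.float64(114.1), np.float64(599.5), np.float64(-309.8))
lid wide (np.float64(84.0), np.float64(598.5), np.float64(-307.1))
lid right/left (np.float64(97.8), np.float64(597.8), np.float64(-305.4))
lid top left (np.float64(122.5), np.float64(585.8), np.float64(-318.4))
tin top left (np.float64(130.2), np.float64(583.8), np.float64(-313.4))
```

>>> {"op": "arm_command", "data": {"increments": [[[0, 0.04, 0.12, 0], [1, 0, 0, 0], [0.7, 0, 0, 0], [0.2, 0, 0, 0], [0, 0, 0, 0], [0, 0, 0, 0]]]}}

```text
time: 11.72
eef_pos: [0.5972, -0.3098, 0.0896]
tcp_rot: [0.699, 0.106, -0.699, 0.106]
contact_force: [0.4, -0.3, -1.2]
opening: 0.213
```

>>> {"op": "arm_command", "data": {"increments": [[[0.1, 0, 0, 0], [0.1, 0, 0, 0], [0.1, 0, 0, 0], [0, 0, 0, 0]]]}}

```text
time: 12.22
eef_pos: [0.5972, -0.3101, 0.0865]
tcp_rot: [0.699, 0.105, -0.699, 0.106]
contact_force: [-0.2, -1.2, -0.7]
opening: 0.214
```

>>> {"op": "arm_command", "data": {"increments": [[[0.1, 0, 0, 0], [0.1, 0, 0, 0], [0.1, 0, 0, 0], [0, 0, 0, 0]]]}}

```text
time: 12.72
eef_pos: [0.5973, -0.3102, 0.0835]
tcp_rot: [0.699, 0.105, -0.699, 0.106]
contact_force: [0.8, -3.4, -1.3]
opening: 0.214
```

>>> {"op": "arm_command", "data": {"increments": [[[0, 0.1, 0.03, 0], [0.05, 0, 0, 0], [0.05, 0, 0, 0], [0, 0, 0, 0]]]}}

```text
time: 13.22
eef_pos: [0.597, -0.3105, 0.0829]
tcp_rot: [-0.699, -0.106, 0.699, -0.105]
contact_force: [-2.3, -0.4, 3.6]
opening: 0.215
```

```bash
python3 look.py tin2 130 220 350 460 5 100 200 230 350 6
```

```text
13.225 [ 597.  -310.5   82.9] 0.215 [-2.29 -0.36  3.64] [-0.63  0.43  1.68  0.    1.03  0.64]
(np.float64(171.17690284499974), np.float64(403.10333739080374)) (np.float64(143.24764984343508), np.float64(288.24624695510545))
```

View pics/tin2_side.png

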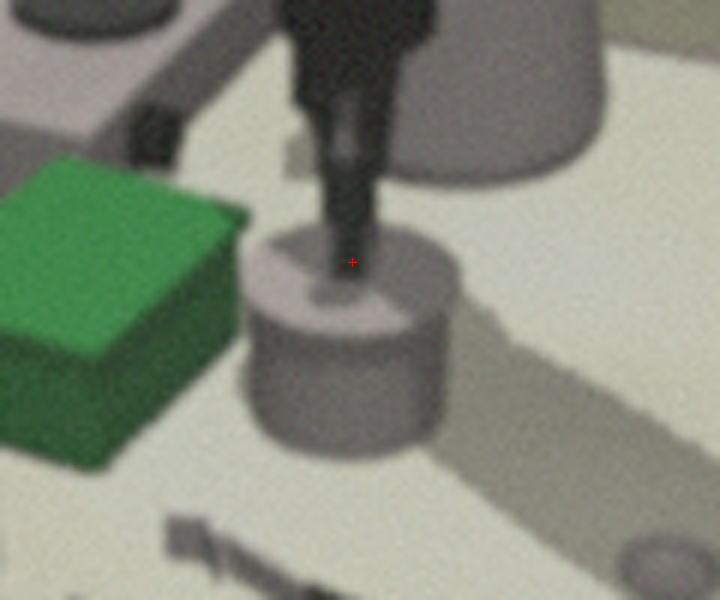

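The lid sits flush on the rim at side (148,288), and the upward force has begun at the height I predicted for seating. I'll press it slightly, then release.

>>> {"op": "arm_command", "data": {"increments": [[[0.04, 0, 0, 0], [0, 0, 0, 0]]]}}

```text
time: 13.58
eef_pos: [0.597, -0.3105, 0.0829]
tcp_rot: [-0.699, -0.106, 0.699, -0.105]
contact_force: [-3.3, 2.3, 6.3]
opening: 0.212
```

>>> {"op": "arm_command", "data": {"increments": [[[0, 0, 0, 0], [0, 0, 0, 0], [0, 0, 0, 0]]], "grip": 4.0}}

```text
time: 13.95
eef_pos: [0.5968, -0.3105, 0.0812]
tcp_rot: [-0.699, -0.106, 0.699, -0.105]
contact_force: [-0.2, 1.2, -0.3]
opening: 0.468
```

>>> {"op": "arm_command", "data": {"increments": [[[-0.5, 0, 0, 0], [-2, 0, 0, 0], [-3, 0, 0, 0], [-3, 0, 0, 0], [-3, 0, 0, 0], [-3, 0, 0, 0]]]}}

```text
time: 14.7
eef_pos: [0.5973, -0.3109, 0.2301]
tcp_rot: [0.7, 0.105, -0.699, 0.106]
contact_force: [-0.2, -0.2, 0.5]
opening: 0.468
```

```bash
python3 - <<'E'
from h import *
def T(r,c): return onz("top",(150+r/6-.5,295+c/6-.5),.028)[:2]*1000
def Sd(r,c,z): return onz("side",(178+r/6-.5,235+c/6-.5),z)[:2]*1000
L=(T(240,122)+T(345,113))/2; Rr=(T(260,230)+T(358,206))/2; h=T(488,135)
print("top",L,Rr,(L+Rr)/2,h, "sep",np.linalg.norm(L-Rr))
for a,b in((T(240,122),T(345,113)),(T(260,230),T(358,206))):
    d=a-b; print("len",np.linalg.norm(d),"ang",np.degrees(np.arctan2(d[1],d[0])))
d=(L+Rr)/2-h; print(np.degrees(np.arctan2(d[1],d[0])),np.linalg.norm(d))
# side: pad outer face centers (z .014)
L=Sd(212,264,.014);Rr=Sd(157,316,.014); print("side",L,Rr,(L+Rr)/2, "hinge",Sd(232,465,.028))
d=(L+Rr)/2-Sd(232,465,.028);print(np.degrees(np.arctan2(d[1],d[0])),np.linalg.norm(d))
S=st();p=S["eef_pos"]*1000;print(p,S["time"])
E
```

```text
top [526.95877367 -79.50890984] [ 520.13149878 -125.41402532] [ 523.54513623 -102.46146758] [437.95221918 -88.43513311] sep 46.41003458463227
len 48.259890686507624 ang -4.245268060024648
len 46.23478370276574 ang -13.190277374944312
-9.306490865158679 86.73456926840002
side [527.10080715 -76.6423356 ] [ 521.45947286 -122.84162942] [524.28014001 -99.74198251] hinge [435.55875962 -82.14556337]
-11.218090426879579 90.4495290428027
[ 597.31906685 -310.89754677  230.10567799] 14.7
```

>>> {"op": "arm_command", "data": {"increments": [[[0, -3, 0.1, 0], [0, -4.4, 0.16, 0], [0, -4.4, 0.16, 0], [0, -4.4, 0.16, 0], [0, -4, 0.1, 0], [0, -2, 0.08, 0], [3, 0, 0, 0.155], [3, 0, 0, 0.155], [3, 0, 0, 0.156], [4, 0, 0, 0], [3, 0, 0, 0], [1, 0, 0, 0], [0, 0, 0, 0]]], "grip": 7.5}}

```text
time: 16.32
eef_pos: [0.5246, -0.1013, 0.0573]
tcp_rot: [0.705, -0.059, -0.705, -0.059]
contact_force: [-0.6, -1.5, 1.0]
opening: 0.88
```

```bash
python3 look.py tg1 130 240 280 430 5 100 240 220 350 5; python3 - <<'E'
from h import *
print(np.round(R.from_quat(st()["tcp_rot"]).as_matrix(),3))
E
```

```text
16.325 [ 524.6 -101.3   57.3] 0.88 [-0.62 -1.47  1.02] [-0.38  0.2   2.04 -0.    0.91  1.36]
(np.float64(198.16283354417118), np.float64(322.91162586980687)) (np.float64(194.79887829836198), np.float64(283.17544555340345))
[[ 0.003 -0.166 -0.986]
 [-0.001 -0.986  0.166]
 [-1.     0.001 -0.003]]
```

View pics/tg1_side.png

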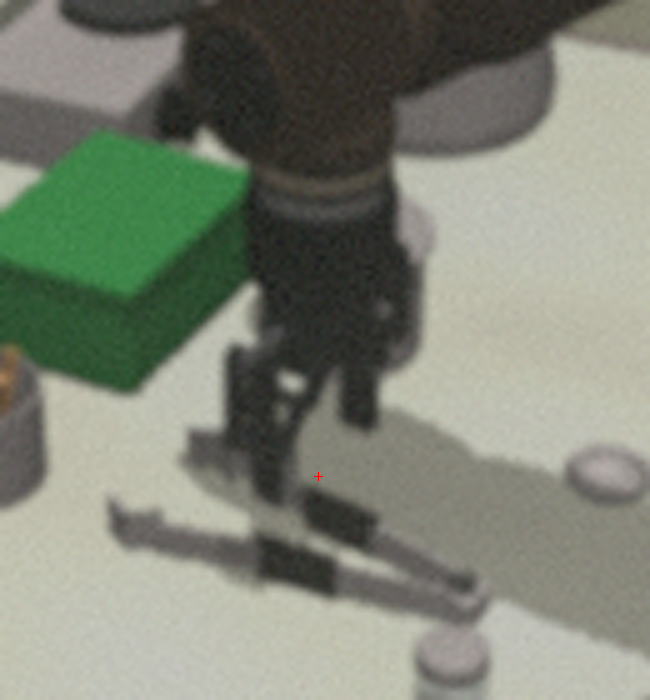

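View pics/tg1_top.png

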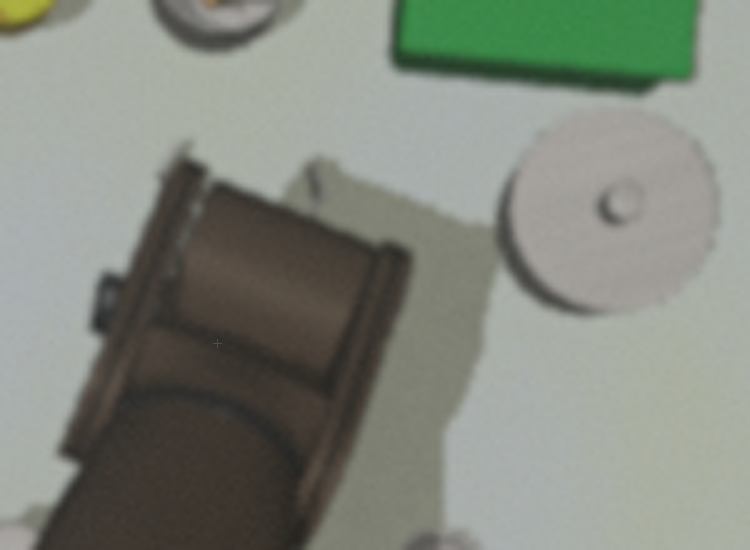

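>>> {"op": "arm_command", "data": {"increments": [[[2, 0, 0, 0], [1.2, 0, 0, 0], [0, 0, 0, 0]]]}}

```text
time: 16.8
eef_pos: [0.5239, -0.1007, 0.0247]
tcp_rot: [-0.704, 0.059, 0.705, 0.059]
contact_force: [1.0, 0.8, -0.1]
opening: 0.876
```

```bash
python3 look.py tg2 130 240 280 430 5 140 240 220 350 6; python3 - <<'E'
from h import *
S=st();p=S["eef_pos"];y=np.array([-.166,-.986,0])
for d in(-.0375,-.0445,.0375,.0445): print(d,[(round((c-220+.5)*6),round((r-140+.5)*6)) for r,c in [proj("side",p+y*d+[0,0,.009])]])
E
```

```text
16.8 [ 523.9 -100.7   24.7] 0.876 [ 0.96  0.82 -0.1 ] [-0.38  0.25  2.05 -0.    0.85  1.36]
(np.float64(199.6021395012727), np.float64(321.7288935263914)) (np.float64(204.8575860309213), np.float64(283.2064376504325))
-0.0375 [(335, 417)]
-0.0445 [(326, 425)]
0.0375 [(426, 331)]
0.0445 [(434, 324)]
```

View pics/tg2_side.png

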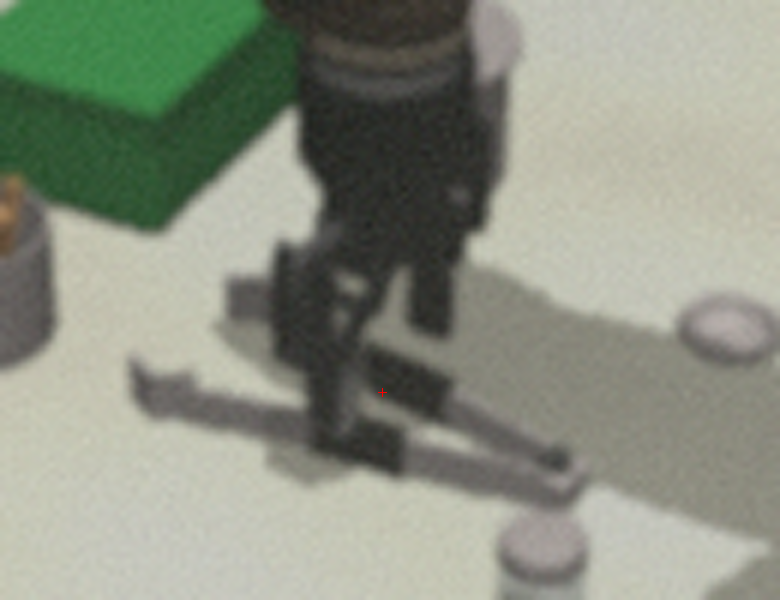

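>>> {"op": "arm_command", "data": {"increments": [[[1, 0, 0, 0], [1, 0, 0, 0], [0.4, 0, 0, 0], [0, 0, 0, 0]]]}}

```text
time: 17.4
eef_pos: [0.5237, -0.1007, 0.0002]
tcp_rot: [-0.704, 0.059, 0.705, 0.059]
contact_force: [0.3, 0.1, -0.2]
opening: 0.878
```

```bash
python3 look.py tg3 130 240 280 430 5 140 240 220 350 6
```

```text
17.4 [ 5.237e+02 -1.007e+02  2.000e-01] 0.878 [ 0.3   0.1  -0.22] [-0.38  0.29  2.05 -0.    0.8   1.36]
(np.float64(200.5094298679514), np.float64(321.0103460011027)) (np.float64(212.10202879570315), np.float64(283.15610218785133))
```

View pics/tg3_side.png

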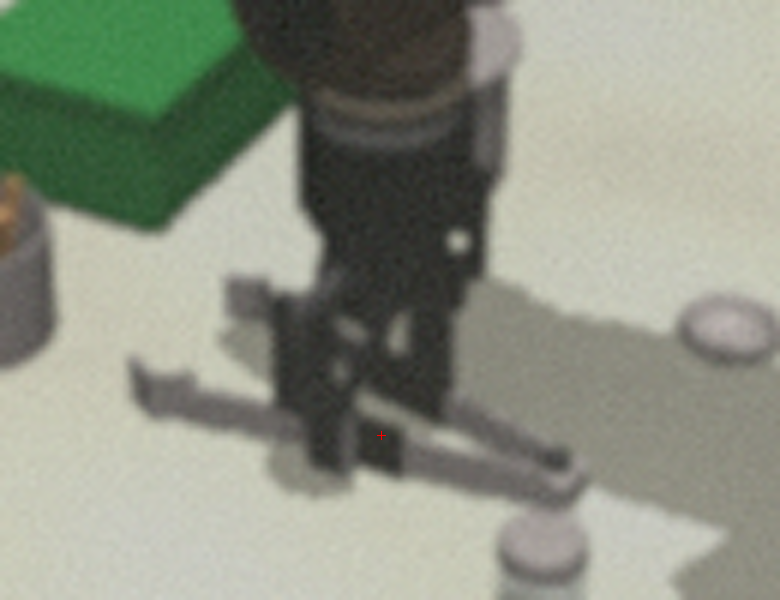

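>>> {"op": "arm_command", "data": {"increments": [[[0, 0, 0, 0], [0, 0, 0, 0], [0, 0, 0, 0], [0, 0, 0, 0]]], "grip": 4.95, "grip_force": 20}}

```text
time: 18.0
eef_pos: [0.525, -0.1012, 0.0018]
tcp_rot: [0.705, -0.059, -0.704, -0.058]
contact_force: [0.3, -0.9, 5.9]
opening: 0.577
```

>>> {"op": "arm_command", "data": {"increments": [[[-0.5, 0, 0, 0], [-1, 0, 0, 0], [-1.5, 0, 0, 0], [0, 0, 0, 0]]]}}

```text
time: 18.5
eef_pos: [0.5255, -0.1014, 0.0329]
tcp_rot: [0.706, -0.059, -0.703, -0.058]
contact_force: [0.6, 0.4, -1.8]
opening: 0.58
```

```bash
python3 look.py tg4 130 240 280 430 5 140 240 220 350 6
```

```text
18.5 [ 525.5 -101.4   32.9] 0.58 [ 0.6   0.44 -1.82] [-0.38  0.24  2.04  0.    0.86  1.36]
(np.float64(198.7057179615188), np.float64(322.2069979824861)) (np.float64(202.1191067798347), np.float64(282.7539318214509))
```

View pics/tg4_side.png

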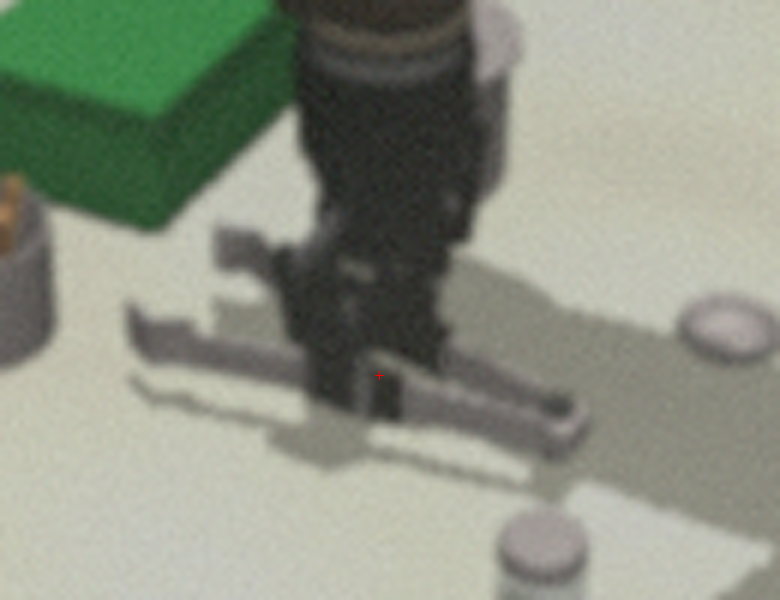

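>>> {"op": "arm_command", "data": {"increments": [[[-2, 0, 0, 0], [-4, 0, 0, 0], [-4, 0, 0, 0], [-2, 0, 0, 0], [0, -2, 0.6, 0], [0, -3.5, 1.1, 0], [0, -4, 1.2, 0], [0, -4, 1.2, 0], [0, -4, 1.2, 0], [0, -4, 1.2, 0], [0, -4, 1.2, 0], [0, -3, 1, 0], [0, 0, 0, 0]]]}}

```text
time: 20.23
eef_pos: [0.4829, 0.1969, 0.1486]
tcp_rot: [-0.703, 0.057, 0.706, 0.057]
contact_force: [-0.9, 0.3, -1.3]
opening: 0.584
```

>>> {"op": "arm_command", "data": {"increments": [[[0, 0, 0, -0.1], [0, 0, 0, -0.15], [0, 0, 0, -0.16], [0, 0, 0, -0.16], [0, 0, 0, -0.16], [0, 0, 0, -0.16], [0, 0, 0, -0.16], [0, 0, 0, -0.16], [0, 0, 0, -0.16], [0, 0, 0, -0.13], [0, 0, 0, -0.07], [0, 0, 0, 0]]]}}

```text
time: 21.72
eef_pos: [0.4845, 0.1941, 0.1495]
tcp_rot: [-0.539, -0.457, 0.541, -0.456]
contact_force: [-1.3, -0.8, -1.8]
opening: 0.581
```

```bash
python3 look.py eg1 150 270 130 290 5 220 360 170 330 4; python3 - <<'E'
from h import *
print(np.round(R.from_quat(st()["tcp_rot"]).as_matrix(),3))
E
```

```text
21.725 [484.5 194.1 149.5] 0.581 [-1.28 -0.78 -1.78] [ 0.19  0.03  2.02 -0.    1.09  0.36]
(np.float64(208.59303165639338), np.float64(207.27885537612107)) (np.float64(240.6244705438938), np.float64(246.08898347722044))
[[-0.002  0.986 -0.168]
 [-0.    -0.168 -0.986]
 [-1.    -0.002  0.001]]
```

View pics/eg1_side.png

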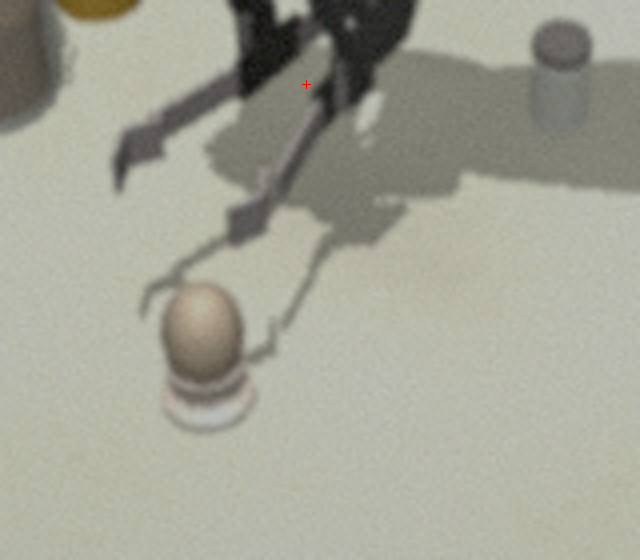

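View pics/eg1_top.png

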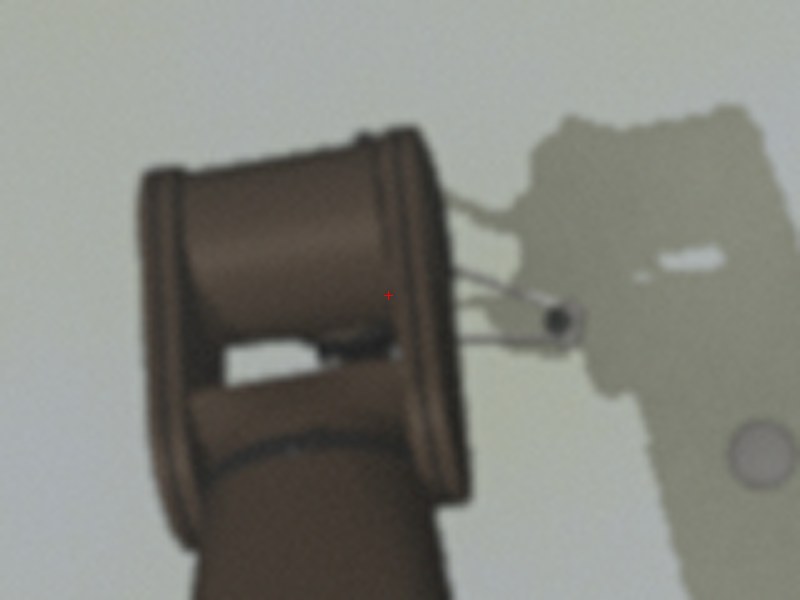

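```bash
cat > ov.py <<'E'
from h import *
import sys
S=st();p=S["eef_pos"];M=R.from_quat(S["tcp_rot"]).as_matrix()
hx=-M[:,2];hx[2]=0;hx/=np.linalg.norm(hx);yl=np.array([-hx[1],hx[0],0])
g=p+[0,0,.0122]; tip=g+.095*hx
h1,h2=float(sys.argv[2]),float(sys.argv[3]) # inner/outer half widths
n="side"; im=optics.read_camera(n); cv2.imwrite("pics/%s_full.png"%sys.argv[1],im)
r0,r1,c0,c1,k=map(int,sys.argv[4:9])
o=cv2.resize(im[r0:r1,c0:c1],None,fx=k,fy=k,interpolation=3)
def P(q):
    r,c=proj(n,q); return (int((c+.5-c0)*k),int((r+.5-r0)*k))
for s in(1,-1):
    B=[tip+a*hx+s*b*yl+[0,0,z] for a in(-.017,.017) for b in(h1,h2) for z in(-.014,.012)]
    hl=cv2.convexHull(np.array([P(b) for b in B],np.int32)); cv2.polylines(o,[hl],True,(0,0,255),1)
    cv2.line(o,P(g+s*.0255*yl),P(tip+s*h1*yl),(255,0,0),1)
cv2.drawMarker(o,P(tip),(0,255,0),0,10,1)
e=np.array([.5025,.288,.05]); cv2.drawMarker(o,P(e),(255,0,255),0,10,1)
cv2.imwrite("pics/%s.png"%sys.argv[1],o)
print(p*1000,S["time"],"tip",tip*1000,"heading",np.degrees(np.arctan2(hx[1],hx[0])))
t=optics.place_of("side","tongs_tip"); print(t, proj("side",tip))
E
python3 ov.py eg2 .0335 .0465 220 340 180 300 6
```

```text
[484.89226587 194.25724034 150.0136316 ] 21.825 tip [500.82624418 287.91143585 162.2136316 ] heading 80.344364789021
[{'at': [265.2, 215.4], 'conf': 0.9}] (np.float64(262.80376437800396), np.float64(216.93897385250864))
```

View pics/eg2.png

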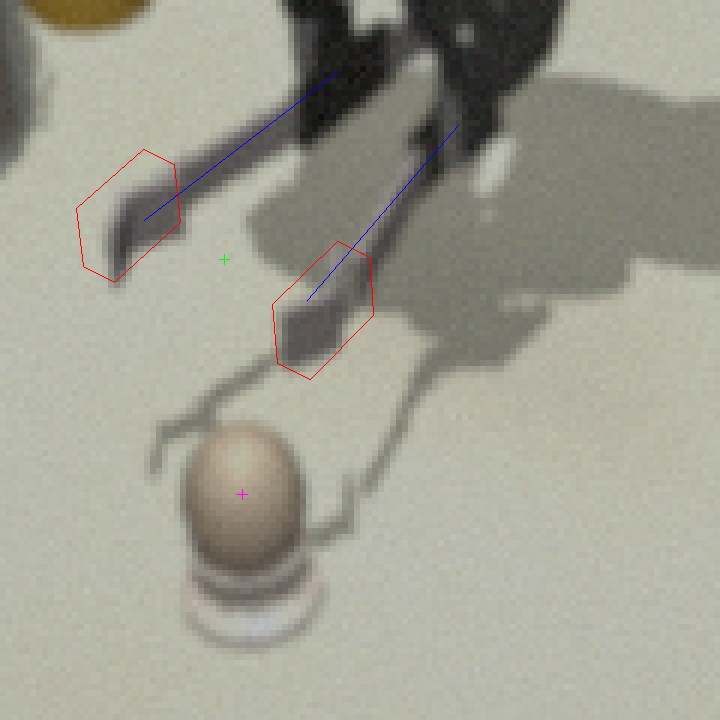

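>>> {"op": "arm_command", "data": {"increments": [[[1, 0.12, 0, 0], [2, 0, 0, 0], [2, 0, 0, 0], [1, 0, 0, 0], [0, 0, 0, 0], [0, 0, 0, 0]]]}}

```text
time: 22.68
eef_pos: [0.4874, 0.1945, 0.0916]
tcp_rot: [0.54, 0.456, -0.54, 0.457]
contact_force: [-0.7, -0.0, -0.3]
opening: 0.58
```

```bash
python3 ov.py eg3 .0335 .0465 230 350 170 290 6
```

```text
[487.36351512 194.52691182  91.64516667] 22.675 tip [503.156022   288.20506683 103.84516667] heading 80.43090311576691
[{'at': [287.6, 217.6], 'conf': 0.73}] (np.float64(283.66555160910815), np.float64(217.8588227950035))
```

View pics/eg3.png

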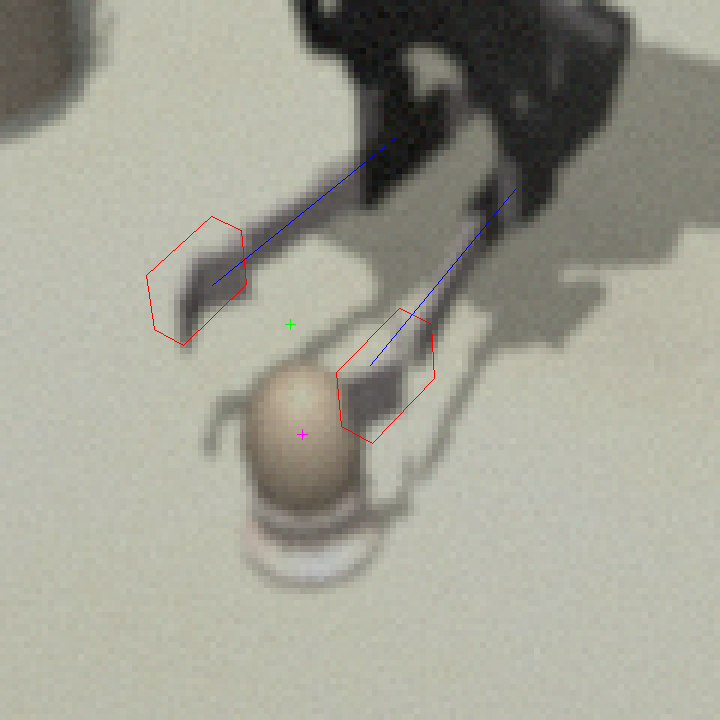

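>>> {"op": "arm_command", "data": {"increments": [[[0.8, 0, 0, 0], [1.2, 0, 0, 0], [1, 0, 0, 0], [0, 0, 0, 0]]]}}

```text
time: 23.28
eef_pos: [0.4855, 0.1941, 0.0592]
tcp_rot: [-0.539, -0.457, 0.541, -0.456]
contact_force: [0.1, -0.2, -0.9]
opening: 0.584
```

```bash
python3 ov.py eg4 .0335 .0465 230 350 170 290 6
```

```text
[485.50434801 194.13710922  59.24685314] 23.275 tip [501.29854053 287.81498005  71.44685314] heading 80.42987213960062
[{'at': [296.6, 217.7], 'conf': 0.84}] (np.float64(294.8933751283443), np.float64(219.8289867216903))
```

View pics/eg4.png

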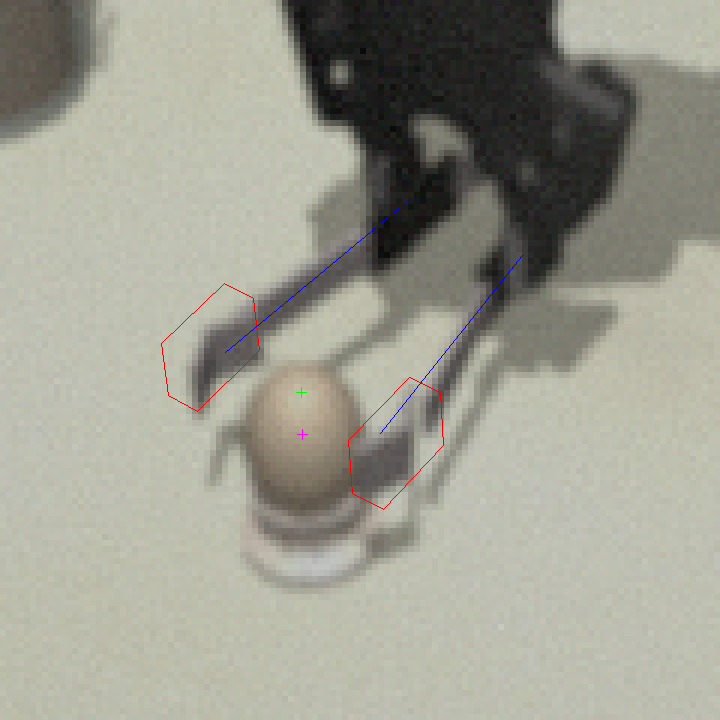

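>>> {"op": "arm_command", "data": {"increments": [[[0.8, 0, 0, 0], [0.8, 0, 0, 0], [0.2, 0, 0, 0], [0, 0, 0, 0]]]}}

```text
time: 23.88
eef_pos: [0.4866, 0.1944, 0.0426]
tcp_rot: [-0.54, -0.457, 0.54, -0.456]
contact_force: [0.7, 0.9, -1.2]
opening: 0.581
```

```bash
python3 ov.py eg5 .0335 .0465 230 350 170 290 6; python3 look.py eg5b 130 270 130 290 5 220 360 170 330 4
```

```text
[486.56022843 194.36838523  42.62555688] 23.875 tip [502.35202752 288.04665956  54.82555688] heading 80.43133601923672
[{'at': [303.5, 217.6], 'conf': 0.8}, {'at': [160.1, 244.2], 'conf': 0.65}] (np.float64(300.3422229663743), np.float64(219.85426366243846))
23.975 [486.9 194.4  43.1] 0.583 [-0.99 -0.42 -1.48] [0.19 0.2  2.07 0.   0.88 0.35]
(np.float64(210.8650417876547), np.float64(212.69847809910246)) (np.float64(276.77365248273634), np.float64(246.68935785810646))
```

View pics/eg5.png

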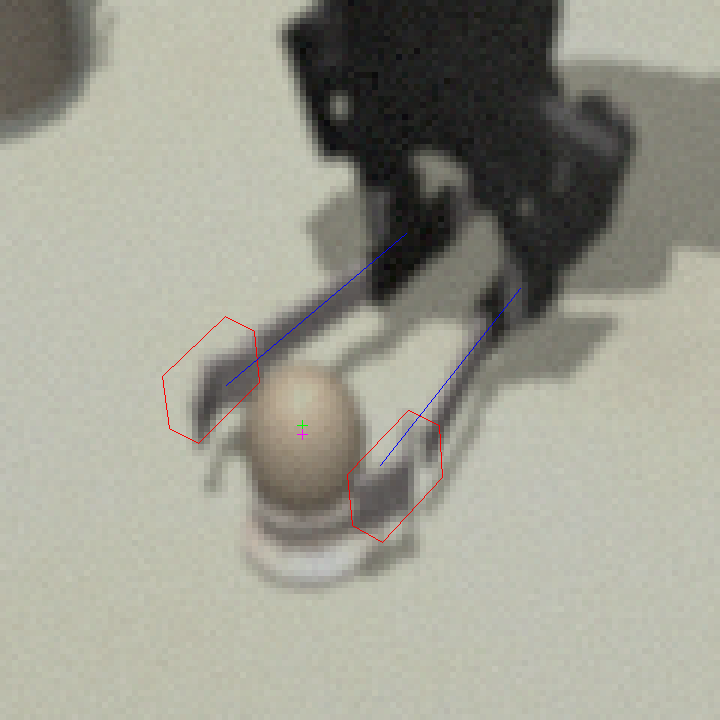

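View pics/eg5b_top.png

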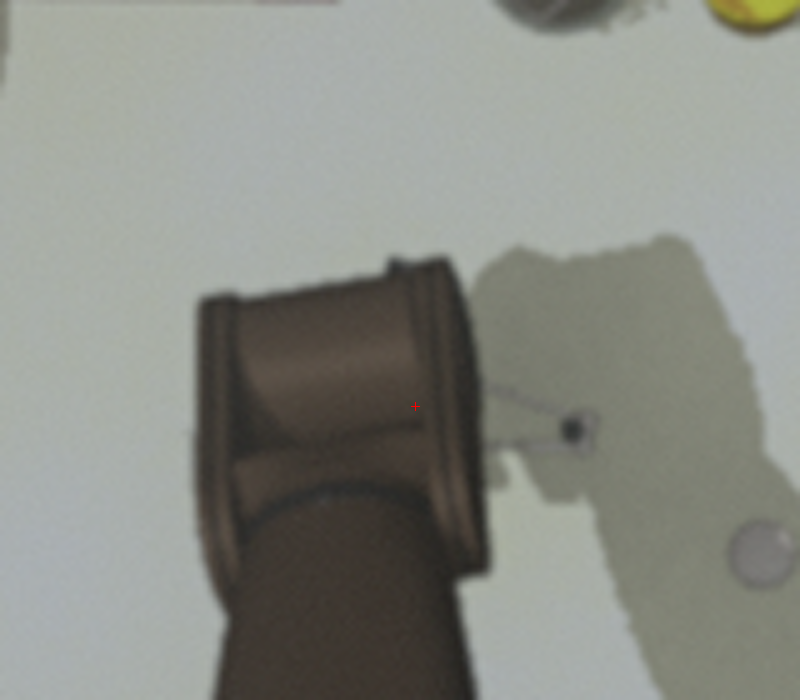

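The open jaws straddle the egg: side image, left jaw (295,205), right jaw (312,233), egg (302,221). They are well above the cup rim. Closing in two stages.

>>> {"op": "arm_command", "data": {"increments": [[[0, 0, 0, 0], [0, 0, 0, 0], [0, 0, 0, 0]]], "grip": 3.9, "grip_force": 28}}

```text
time: 24.45
eef_pos: [0.4868, 0.1944, 0.043]
tcp_rot: [0.54, 0.457, -0.54, 0.457]
contact_force: [-0.8, 0.2, -1.5]
opening: 0.459
```

```bash
python3 ov.py eg6 .025 .037 230 350 170 290 6
```

```text
[486.77154735 194.41632057  43.01001017] 24.45 tip [502.55776083 288.09553632  55.21001017] heading 80.4347522879983
[{'at': [201.9, 355.4], 'conf': 0.7}] (np.float64(300.2018650258332), np.float64(219.7428525967646))
```

View pics/eg6.png

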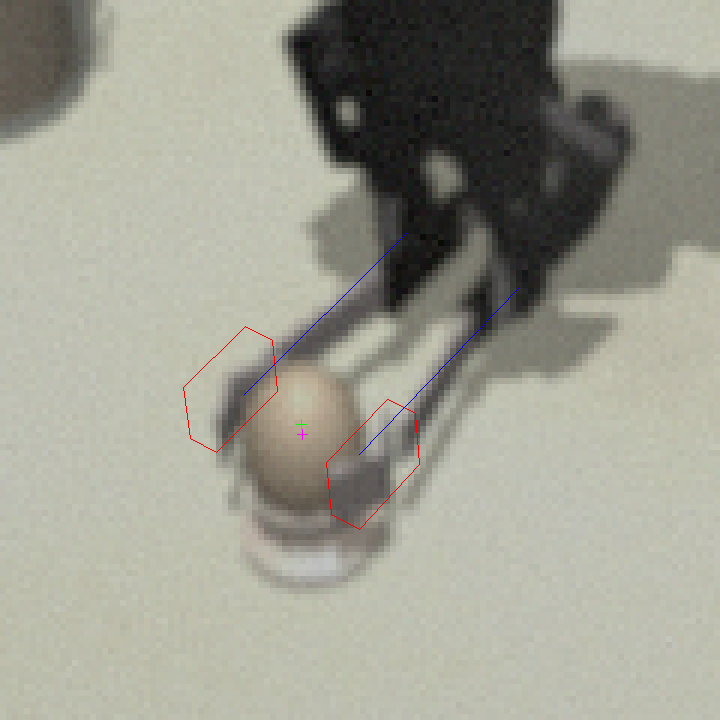

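>>> {"op": "arm_command", "data": {"increments": [[[0, 0, 0, 0], [0, 0, 0, 0], [0, 0, 0, 0], [0, 0, 0, 0]]], "grip": 2.0, "grip_force": 28}}

```text
time: 25.05
eef_pos: [0.4868, 0.1944, 0.043]
tcp_rot: [0.54, 0.457, -0.54, 0.457]
contact_force: [0.3, -0.2, -1.7]
opening: 0.39
```

```bash
python3 ov.py eg7 .022 .034 230 350 170 290 6
```

```text
[486.79975848 194.42899235  42.98570173] 25.05 tip [502.59539242 288.10662014  55.18570173] heading 80.4289905259885
[{'at': [302.0, 218.6], 'conf': 0.81}, {'at': [241.0, 167.0], 'conf': 0.41}] (np.float64(300.20806917251593), np.float64(219.72499028146078))
```

View pics/eg7.png

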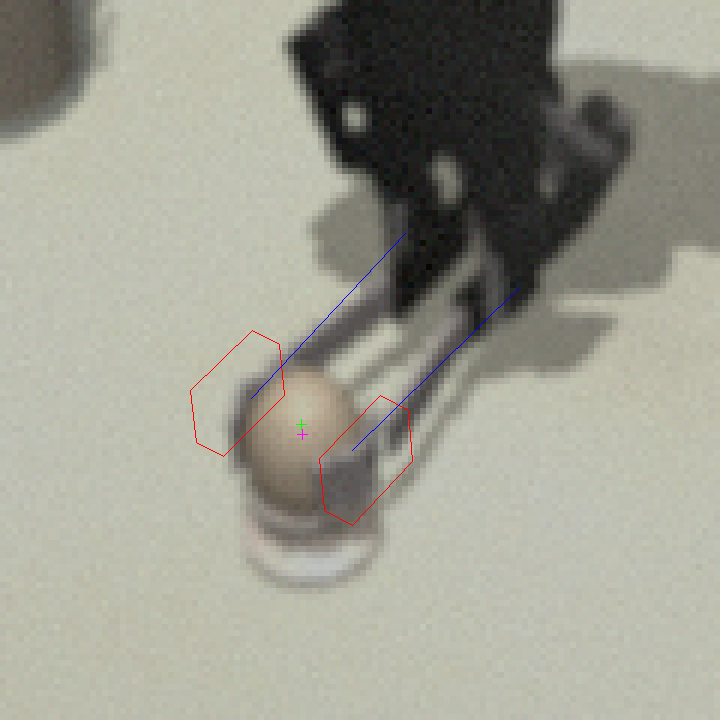

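The opening of 33 mm agrees with the jaws being on the egg, since 34 mm was the figure given. Lifting gently.

>>> {"op": "arm_command", "data": {"increments": [[[-0.2, 0, 0, 0], [-0.5, 0, 0, 0], [-0.8, 0, 0, 0], [-1, 0, 0, 0], [-0.5, 0, 0, 0], [0, 0, 0, 0]]]}}

```text
time: 25.9
eef_pos: [0.4872, 0.1945, 0.0737]
tcp_rot: [0.54, 0.456, -0.539, 0.457]
contact_force: [0.1, -0.4, -2.1]
opening: 0.38
```

```bash
python3 ov.py eg8 .022 .034 230 350 170 290 6
```

```text
[487.20676178 194.49639554  73.73556971] 25.9 tip [502.99037128 288.17605007  85.93556971] heading 80.43634492367272
[{'at': [292.3, 218.4], 'conf': 0.61}] (np.float64(289.8613911016706), np.float64(218.53878698138016))
```

View pics/eg8.png

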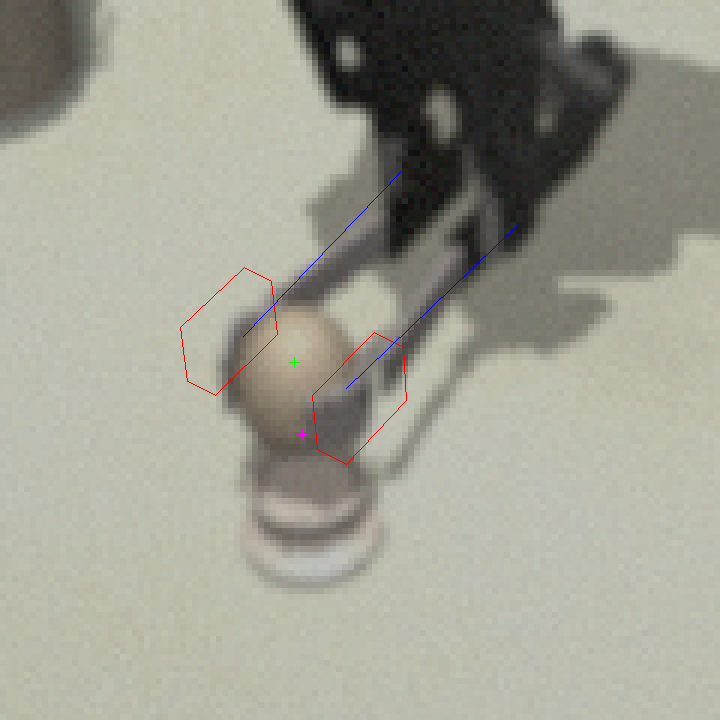

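>>> {"op": "arm_command", "data": {"increments": [[[-0.5, 0, 0, 0], [-1, 0, 0, 0], [-1.5, 0, 0, 0], [-1.5, 0, 0, 0], [-1.5, 0, 0, 0], [-1.5, 0, 0, 0], [-1.5, 0, 0, 0], [-1, 0, 0, 0], [-0.5, 0, 0, 0], [0, 0, 0, 0], [0, 0, 0, 0], [0, 0, 0, 0]]]}}

```text
time: 27.5
eef_pos: [0.4864, 0.1943, 0.1772]
tcp_rot: [-0.54, -0.457, 0.54, -0.456]
contact_force: [-0.9, -0.1, -2.1]
opening: 0.381
```

```bash
python3 ov.py eg9 .022 .034 200 350 170 310 5; python3 look.py fin 0 420 0 560 1 0 420 0 560 1
```

```text
[486.35212117 194.31775181 177.24218508] 27.5 tip [502.14246134 287.99627206 189.44218508] heading 80.43222832560336
[{'at': [257.4, 216.4], 'conf': 0.88}] (np.float64(252.26546647875927), np.float64(215.31898111173))
27.6 [486.5 194.4 177.5] 0.386 [-0.52  0.02 -2.68] [0.19 0.   1.99 0.   1.14 0.35]
(np.float64(206.85572404219872), np.float64(205.5823779831701)) (np.float64(230.12604375992132), np.float64(244.68509518414646))
```

View pics/eg9.png

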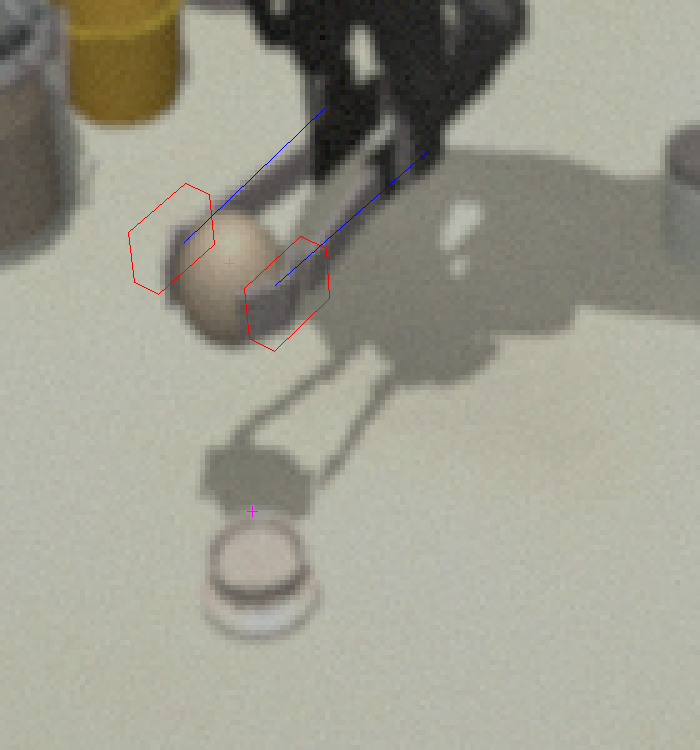

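View pics/fin_side.png

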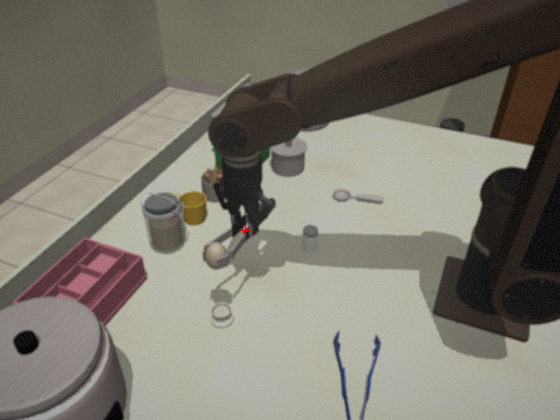

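View pics/fin_top.png

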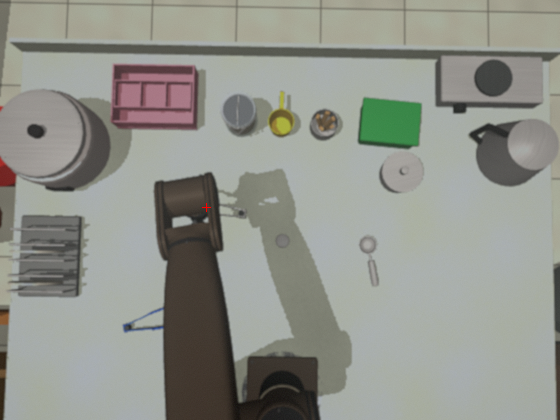

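The egg is in the jaws at side (253,217), about 13 cm above the empty cup at (315,222). The lid is seated on the tin at top (172,402), and everything else is in place. I'll hold briefly to check it's still, then hand in.

>>> {"op": "arm_command", "data": {"increments": [[[0, 0, 0, 0], [0, 0, 0, 0], [0, 0, 0, 0], [0, 0, 0, 0], [0, 0, 0, 0], [0, 0, 0, 0], [0, 0, 0, 0], [0, 0, 0, 0]]]}}

```text
time: 28.7
eef_pos: [0.4867, 0.1944, 0.1779]
tcp_rot: [-0.54, -0.457, 0.54, -0.457]
contact_force: [0.2, -0.1, -1.5]
opening: 0.385
```

```bash
python3 - <<'E'
from h import *
a=cv2.imread("pics/eg9_full.png").astype(float); b=optics.read_camera("side")
print("diff near egg",np.abs(a-b)[230:280,195:240].mean(),"bg",np.abs(a-b)[350:400,150:250].mean())
s0=np.load("s.npy"); m=(slice(305,330),slice(205,240))
crop("side",b,120,200,240,330,7,"lidfin.png")
E
```

```text
diff near egg 3.992888888888889 bg 2.438266666666667
```

View pics/lidfin.png

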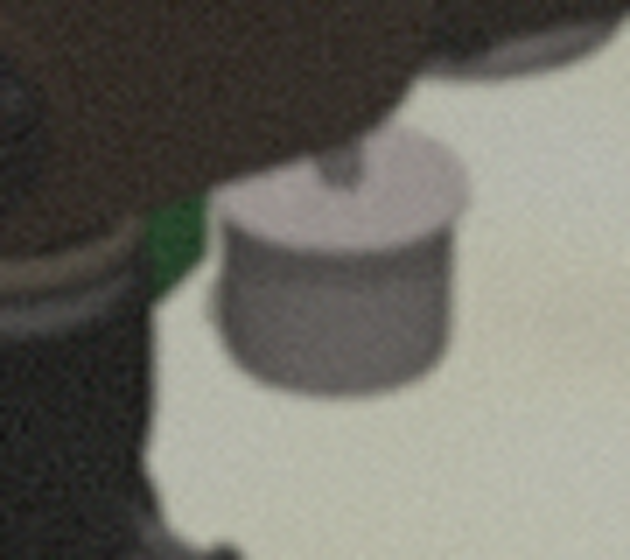

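```bash
python3 - <<'E'
from h import *
a=cv2.imread("pics/eg9_full.png"); b=optics.read_camera("side")
f=lambda i:cv2.resize(i[225:285,185:245],None,fx=6,fy=6,interpolation=3)
cv2.imwrite("pics/cmp.png",np.hstack([f(a),f(b)])); print(st()["time"])
E
```

```text
28.8
```

View pics/cmp.png

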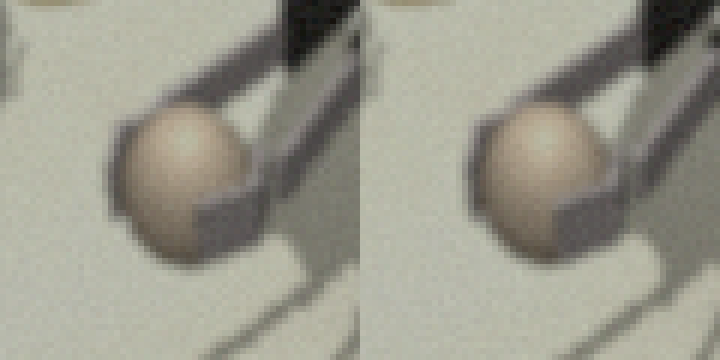

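The two frames, 1.3 s apart, match: the egg hasn't moved in the jaws. Handing in.

```bash
python3 -c "
from plant import ctrl; print(ctrl.sign_off())"
```

```text
the job is handed in; nothing more can be done
None
```

The job is done and handed in at 28.8 s. I lowered the lid onto the tin of eggs, then picked up the steel tongs and lifted the egg out of its cup with them.

- **Lid:** It settled at the predicted seating height with a light upward force before I let go. In both cameras it sits level and centred on the rim. A sideways force of about 3 N came up as it went in, so I shifted it 1 mm to clear.
- **Egg:** The gripper stood at about 33 mm over the tongs' pads with a 28 N grip, which fits the 34 mm given for jaws on the egg. The arm raised it about 13.5 cm, and two pictures 1.3 s apart show it not moving in the jaws. It tilted slightly as it was lifted.
- **Everything else:** The egg cup and every other object look unmoved, and I never touched the blue tongs.
- **Disagreements:** The two cameras disagreed by up to about 5 mm on the tin and lid positions. The network also put the tongs' tip 2 to 5 pixels lower than my calculation. The overlays and contact forces supported the values I used.
- **Floor contact:** The fingertips seem to have touched the shelf lightly, at about 6 N, while closing on the tongs.

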